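Set out the plug shells in order of size

TASK

Set the four brass plug shells out for inspection on the row of black discs, one in the middle of each disc, in order of size with the smallest on the disc nearest the aluminium funnel and the largest on the disc farthest from it. Leave them standing upright, open end up, and do not knock over or shift the white porcelain insulator.

Things in the scene. Friction and masses are not known exactly. Their poses are not given: they have to be found in the camera images.
- shell_t_mid (a point): Centre (half-way up, on the axis) of the smallest brass plug shell: a round, loose brass shell standing upright, 18 mm in diameter over its lower three quarters (narrower collar above), 34 mm tall; the open dark bore faces up. z axis points up along the shell.
- shell_s_mid (a point): Centre (half-way up, on the axis) of the second smallest brass plug shell: a round, loose brass shell standing upright, 24 mm in diameter over its lower three quarters (narrower collar above), 44 mm tall; the open dark bore faces up. z axis points up along the shell.
- shell_p_mid (a point): Centre (half-way up, on the axis) of the second largest brass plug shell: a round, loose brass shell standing upright, 30 mm in diameter over its lower three quarters (narrower collar above), 54 mm tall; the open dark bore faces up. z axis points up along the shell.
- shell_k_mid (a point): Centre (half-way up, on the axis) of the largest brass plug shell: a round, loose brass shell standing upright, 36 mm in diameter over its lower three quarters (narrower collar above), 64 mm tall; the open dark bore faces up. z axis points up along the shell.
- disc_1: Black rubber disc number 1 of 4 in the row on the light wooden strip, 54 mm in diameter, 3 mm thick, fixed. Origin at the centre of its underside, which lies on the strip's top 8 mm above the desk (so its top is 11 mm above the desk). y axis runs along the row towards disc_2. The discs stand 78 mm apart, centre to centre. The strip is 325 mm by 85 mm.
- disc_2: Black rubber disc number 2 of 4 in the row on the light wooden strip, 54 mm in diameter, 3 mm thick, fixed. Origin at the centre of its underside, which lies on the strip's top 8 mm above the desk (so its top is 11 mm above the desk). y axis runs along the row towards disc_3.
- disc_3: Black rubber disc number 3 of 4 in the row on the light wooden strip, 54 mm in diameter, 3 mm thick, fixed. Origin at the centre of its underside, which lies on the strip's top 8 mm above the desk (so its top is 11 mm above the desk). y axis runs along the row towards disc_4.
- disc_4: Black rubber disc number 4 of 4, at the other end of the row from disc_1; same size. Origin at the centre of its underside; its y axis runs along the row, away from disc_3.
- funnel: Spun aluminium funnel fixed in the desk beyond one end of the strip (either end, differing from start to start), about 98 mm from the centre of the nearest disc; mouth 92 mm in diameter, rim 28 mm above the desk. Origin on its axis at desk level.
- insulator_mid (a point): Centre of the loose white porcelain insulator, standing beyond the strip's other end; 48 mm in diameter, 52 mm tall.
Things that resemble listed ones, but are neither listed nor needed, are in the scene too. Leave any orange or red look-alike of the part that bears shell_p_mid alone. Leave any pink look-alike of the part that bears shell_k_mid alone.

How it is judged:
By the outcome, as a careful person would: the job done as asked, in the order asked, and still so for the second after the job is handed in, with the robot touching nothing.
It also fails if it takes over 96 s, if anything falls off the work surface, if the arm or the gripper's body presses on something with over 40 N, if the wrist force passes 120 N, or if a joint passes its speed limit or range.

ROBOT

A 6-joint arm with a two-finger parallel gripper is mounted at the origin on the work surface. World frame = base frame: x ahead of the robot, y to its left, z up, the work surface at z = 0. Lengths are in mm, angles in rad, forces in N, time in s.
With the tool pointing down it reaches from about 300 to 750 mm from the base axis. Payload 8.5 kg.
Tool frame: the origin (TCP) lies between the finger pads; the fingertips stand 8 mm ahead of it and the grasp point (between the pads) lies 11 mm behind it (robot.tips_ahead is the distance from the TCP to the fingertips, in mm); z points along the fingers, y is the line along which they close (so a half turn about z gives the same grasp; the last joint's range is limited). The gripper opens to 88 mm and grips with 3 to 60 N. Pads are 18 mm wide; open, the fingers measure 123 mm over their backs; the gripper's body (75 mm by 187 mm) begins 45 mm behind the grasp point.
Start: joints at [0.955, 0.381, 1.297, -0, 1.464, -0.215], TCP at [214.575, 506.397, 246.748] pointing down, gripper open.
Joint ranges: [-3.11, 3.11], [-0.89, 2.33], [0.22, 2.48], [-1.42, 4.56], [0.17, 2.85], [-2.88, 2.88]. Speed limits (rad/s): [2.39, 2.39, 3.14, 3.14, 3.14, 3.14].

INTERFACE

Orientations are given as a unit quaternion [w, x, y, z].
In Python, from rig import status, eyes, robot gives the robot as it stands.
- The arm moves only by the shell command python3 -m jog 'ROWS' [FORCE]. ROWS is a JSON object of lists of equal length, an entry for each row: "dp": the shift along the tool's x, y, z in m, a list of three; "spin": the turn about the tool's z in rad; "hand": the finger opening in m, from 0 to 0.0881. A call has exactly 5 rows; each row shifts and turns the commanded pose from where the row before left it, along the tool's axes as they then stand; what a row does not reach is not made up. A row lasts 1/12 s, in which the tool goes at most 41.7 mm and 7.16 degrees, less where a joint would pass 70% of its speed; a pose out of reach is approached as far as the arm can. A call is refused whole if a number of a shift passes 0.0417 or a number of a turn 0.125, either way. A call with a gripper value outside its range is refused whole. The fingers move at their own pace and stop on an object; FORCE is the grip in N (left out, the last holds). Time passes only in rows, so rows that do not move let the fingers close, or fill a call up. It gives the time, the measured TCP pose, the force, the opening and the grip force at its end, in the units of the state.
- status.get_state(): the state, without advancing time (a new reading comes with each control period).
- eyes.capture(name): name is "side" or "top"; returns a dict with "pixels" (480x640x3 uint8, red, green, blue), "range_z" (480x640 float32, mm along the optical axis (not along the pixel's ray), 0 where there is no reading), "fx", "fy", "cx", "cy" (pixels), "view" (4x4, takes a point from world to camera coordinates). Camera axes: x right, y down, z forward; pixel columns grow to the right and rows downward; lengths in mm; the calibration is good to about 2 mm. A picture is of the moment at which its call begins.
- robot.close_job(): hands the job in; it is judged then, once.
The state is a dict: "clock": time; "joint_positions": joint angles; "dq": joint speeds; "joint_efforts": joint torques, N m; "position": TCP position; "tcp_rot": TCP orientation; "wrist_force": force on the tool from outside, world axes, zero at the start; "wrist_torque": the same for the moment, N m; "grip_width": opening from 0.0 (shut) to 1.0 (fully open); "grasp_force": force on a finger pad.
Only numpy, scipy, OpenCV 4.12 (cv2) and the standard library are available. Lean on these libraries where they do the work, as an engineer would, in place of code of your own. Each camera call takes 0.05 s, during which the arm holds its last target. There are 200 camera calls.

## Working session

There is one attempt and no reset: what is moved stays moved. The work goes in short steps, Python scripts to look and compute and a shell command to move; the robot and the scene stay as the last step left them, time stands still between calls to the robot, and variables do not carry over. Pictures are saved under pics/ and viewed, at most 14 in all, crops included, and the job is handed in when it is done.

```bash
ls; mkdir -p pics
python3 - <<'E'
from rig import status,eyes,robot
import cv2,numpy as np
for n in("top","side"):
    c=eyes.capture(n); cv2.imwrite(f"pics/{n}0.png",c["pixels"][...,::-1]); np.savez(f"{n}0.npz",**c)
    print(n,c["fx"],c["cx"],c["cy"],np.round(c["view"],3).tolist())
s=status.get_state();print(s["clock"],s["position"],s["tcp_rot"],s["grip_width"])
E
```

```text
pics
top 600.8406732774835 321.31912807229077 247.16678195874456 [[-0.0, -1.0, 0.025, 11.587], [-0.997, -0.001, -0.072, 551.954], [0.072, -0.025, -0.997, 1173.558], [0.0, 0.0, 0.0, 1.0]]
side 458.15396849354937 320.1121847085727 236.73803975017054 [[-0.998, -0.061, -0.013, 538.433], [-0.019, 0.496, -0.868, 46.765], [0.06, -0.866, -0.496, 697.352], [0.0, 0.0, 0.0, 1.0]]
0.1 [214.45095133 506.21947578 246.18959358] [-2.78201927e-04  1.99064353e-01  9.79986196e-01 -6.01383274e-04] 1.0037095778365708
```

View pics/top0.png

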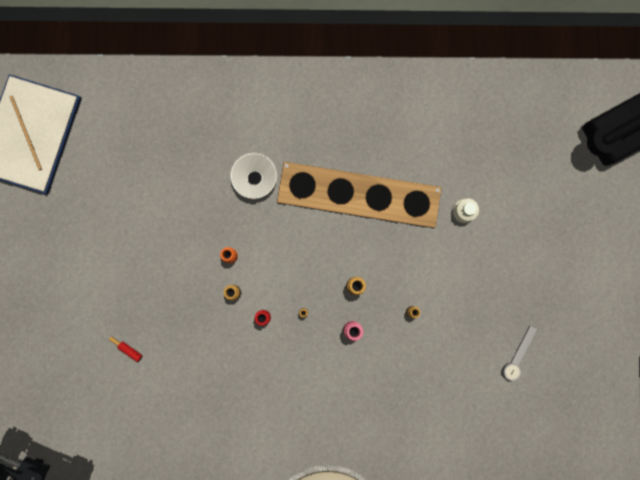

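View pics/side0.png

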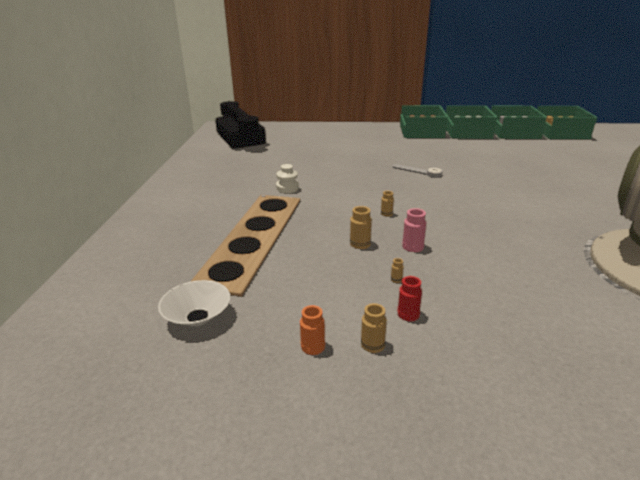

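The top view shows brass shells at (232,293), (304,313), (357,286) and (414,313). The look-alikes are orange (229,256), red (262,318) and pink (353,331). The funnel is at (254,177), discs run from (302,185) to (417,204), and the insulator is at (466,210). The side view agrees. By size, T=(304,313), S=(414,313), P=(232,293) and K=(357,286).

```bash
cat > h.py <<'E'
import numpy as np,cv2
def ray(c,u,v,z):
    V=c["view"];R,t=V[:3,:3],V[:3,3];o=-R.T@t
    d=R.T@np.array([(u-c["cx"])/c["fx"],(v-c["cy"])/c["fy"],1]);return o+d*(z-o[2])/d[2]
def proj(c,p):
    q=c["view"][:3,:3]@p+c["view"][:3,3];return np.array([c["cx"]+c["fx"]*q[0]/q[2],c["cy"]+c["fy"]*q[1]/q[2]])
def cloud(c):
    V=c["view"];v,u=np.mgrid[:480,:640];z=c["range_z"]
    P=np.stack([(u-c["cx"])/c["fx"]*z,(v-c["cy"])/c["fy"]*z,z],-1)-V[:3,3]
    return P@V[:3,:3]
def blobs(mask,amin):
    n,l,s,m=cv2.connectedComponentsWithStats(mask.astype(np.uint8));return [(m[i],s[i],l==i) for i in range(1,n) if s[i][4]>=amin]
def brass(c):
    h=cv2.cvtColor(c["pixels"],cv2.COLOR_RGB2HSV);return cv2.inRange(h,(11,90,40),(28,255,255))>0
def discs(c):
    return c["pixels"].max(2)<45
E
python3 - <<'E'
from h import *
for n in("top","side"):
    c=dict(np.load(n+"0.npz"));P=cloud(c)
    for m,s,l in blobs(brass(c),15):
        if s[4]>900: continue
        z=P[l][:,2];zt=np.percentile(z,90)
        # bounding-box outline of blob at its mid
        q=P[l&(P[...,2]>zt-5)]
        print(n,"brass",m.round(),s.tolist(),"ztop",zt.round(1),"top mid",((q.max(0)+q.min(0))/2)[:2].round(1),"mean",q.mean(0)[:2].round(1))
    for m,s,l in blobs(discs(c),60):
        if s[4]<900: print(n,"dark",m.round(1),s[2:].tolist(),ray(c,*m,11).round(1))
c=dict(np.load("top0.npz"))
for z in(5,52):
    w=c["pixels"].min(2)>150
    for m,s,l in blobs(w,60): print("white",m.round(),s[2:].tolist(),ray(c,*m,z).round()) if s[4]<3000 else 0
im=cv2.resize(c["pixels"][235:350,210:430],None,fx=3.5,fy=3.5,interpolation=2);cv2.imwrite("pics/crop.png",im[...,::-1])
E
```

```text
top brass [ 25. 133.] [10, 96, 31, 73, 226] ztop 25.1 top mid [658.5 337.6] mean [774.9 593.3]
top brass [228. 252.] [222, 247, 11, 14, 36] ztop 55.7 top mid [536.1 194. ] mean [538.8 190.9]
top brass [222. 256.] [220, 252, 7, 9, 18] ztop 56.7 top mid [530.1 200.3] mean [529.7 201.7]
top brass [356. 286.] [346, 277, 20, 19, 238] ztop 65.4 top mid [474.6 -13.4] mean [474.6 -51.8]
top brass [232. 292.] [223, 285, 18, 16, 188] ztop 54.1 top mid [462.3 120.6] mean [462.5 185.1]
top brass [413. 312.] [406, 306, 15, 13, 131] ztop 44.8 top mid [ 423.4 -169.7] mean [ 423.2 -169.6]
top brass [303. 313.] [299, 308, 9, 10, 69] ztop 34.9 top mid [441.   47.8] mean [426.8  47.4]
top brass [114. 341.] [109, 337, 11, 9, 49] ztop 15.2 top mid [367.6 418.3] mean [367.7 417.8]
top dark [ 63.3 145.6] [34, 95, 134] [755.9 528.7  11. ]
top dark [254.1 177.6] [11, 10, 94] [692.8 146.9  11. ]
top dark [302.  184.8] [25, 25, 470] [678.5  50.6  11. ]
top dark [340.3 190.8] [24, 24, 461] [666.5 -26.7  11. ]
top dark [378.4 197. ] [24, 25, 463] [ 654.2 -103.6   11. ]
top dark [416.3 203.2] [24, 24, 464] [ 641.
[... 665 characters left out ...]
]
side brass [312. 328.] [300, 305, 26, 50, 550] ztop 53.1 top mid [522.4 398.7] mean [536.3 199.8]
side dark [272.9 204.9] [25, 11, 210] [ 640.9 -173.6   11. ]
side dark [259.7 223.4] [28, 13, 262] [653.1 -97.6  11. ]
side dark [244.1 245.1] [31, 15, 347] [665.5 -21.5  11. ]
side dark [225.3 271.1] [34, 19, 473] [678.   54.9  11. ]
side dark [196.7 315.2] [19, 10, 134] [690.6 157.8  11. ]
white [252. 176.] [47, 46, 1356] [698. 151.   5.]
white [468. 208.] [23, 22, 353] [ 634. -287.    5.]
white [519. 358.] [31, 53, 418] [ 332. -383.    5.]
white [252. 176.] [47, 46, 1356] [689. 147.  52.]
white [468. 208.] [23, 22, 353] [ 627. -274.   52.]
white [519. 358.] [31, 53, 418] [ 337. -367.   52.]
```

View pics/crop.png

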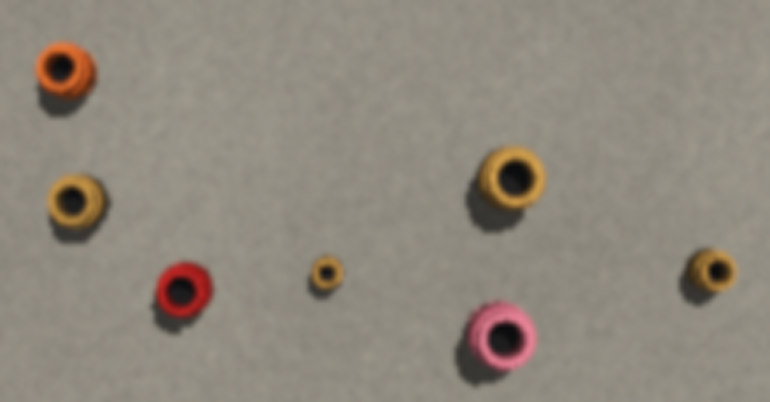

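```bash
python3 -m jog '{"dp":[[0,0,0],[0,0,0],[0,0,0],[0,0,0],[0,0,0]],"spin":[0.12,0.12,0.12,0.12,0.12],"hand":[0.05,0.05,0.05,0.05,0.05]}' 15; python3 -m jog '{"dp":[[0,0,0],[0,0,0],[0,0,0],[0,0,0],[0,0,0]],"spin":[0.12,0.12,0.12,0.12,0.12],"hand":[0.05,0.05,0.05,0.05,0.05]}'; python3 -m jog '{"dp":[[0,0,0],[0,0,0],[0,0,0],[0,0,0],[0,0,0]],"spin":[0.06,0.067,0,0,0],"hand":[0.05,0.05,0.05,0.05,0.05]}'
cat >> h.py <<'E'
from rig import status,eyes
from scipy.spatial.transform import Rotation as Ro
def tool(p):
    s=status.get_state();R=Ro.from_quat(np.array(s["tcp_rot"]),scalar_first=True).as_matrix()
    return (R.T@(np.array(p)-s["position"])).round(1)
def rep():
    s=status.get_state();R=Ro.from_quat(np.array(s["tcp_rot"]),scalar_first=True).as_matrix()
    print("t",s["clock"],"pos",np.round(s["position"],1),"ex ang",np.degrees(np.arctan2(R[1,0],R[0,0])).round(2),"tilt",R[:,2].round(3),"grip",round(s["grip_width"],3),s["grasp_force"],"F",np.round(s["wrist_force"],1))
E
python3 - <<'E'
from h import *
c=dict(np.load("top0.npz"));pc=cloud(c);rep()
for n,u,v,h in(("T",303,313,34),("S",415,312,44),("P",231,292,54),("K",357,286,64)):
    b=brass(c).astype(np.uint8);w=np.zeros_like(b);cv2.circle(w,(u,v),12,1,-1)
    g=c["pixels"].max(2);g=np.where(w>0,g,255);thr=(g.min()+130)/2 if 0 else 75
    k=blobs(g<thr,3);m,s,l=min(k,key=lambda q:np.hypot(*(q[0]-(u,v))))
    q=pc[(b*w>0)&(abs(pc[...,2]-h)<4)];
    (cx,cy),r=cv2.minEnclosingCircle(q[:,:2].astype(np.float32))
    p=ray(c,*m,h);print(n,"bore",m.round(1),s[2:],p.round(1),"rim circ",round(cx,1),round(cy,1),round(r,1),"tool",tool([p[0],p[1],0]))
E
```

```text
clock: 0.52
position: [214.5, 506.3, 246.4]
tcp_rot: [-0.0, 0.482, 0.876, -0.0]
wrist_force: [-0.1, -0.1, 0.6]
grip_width: 0.643
grasp_force: 0.0
clock: 0.93
position: [214.5, 506.3, 246.4]
tcp_rot: [0.0, 0.72, 0.694, -0.0]
wrist_force: [-0.0, -0.2, -0.1]
grip_width: 0.567
grasp_force: 0.0
clock: 1.35
position: [214.5, 506.4, 246.6]
tcp_rot: [0.0, 0.76, 0.65, -0.0]
wrist_force: [0.4, 0.5, 0.9]
grip_width: 0.569
grasp_force: 0.0
t 1.35 pos [214.5 506.4 246.6] ex ang 81.11 tilt [-0. -0. -1.] grip 0.569 0.0 F [0.4 0.5 0.9]
T bore [303.  312.8] [ 3  4 10] [422.8  47.9  34. ] rim circ 422.4 47.9 7.0 tool [-420.7  276.7  246.7]
S bore [414.9 312.1] [ 5  5 22] [ 424.3 -169.    44. ] rim circ 423.2 -169.8 9.6 tool [-634.7  311.6  246.7]
P bore [230.1 291.9] [ 7  7 43] [463.5 187.1  54. ] rim circ 462.4 187.3 12.1 tool [-276.8  295.4  246.6]
K bore [356.9 285.3] [ 9 10 68] [476.  -54.9  64. ] rim circ 475.1 -55.3 14.6 tool [-514.   345.   246.7]
```

```bash
H='"spin":[0,0,0,0,0],"hand":[0.05,0.05,0.05,0.05,0.05]'
python3 -m jog '{"dp":[[-0.03,0.02,0],[-0.03,0.02,0],[-0.03,0.02,0],[-0.03,0.02,0],[-0.03,0.02,0]],"spin":[0,0,0,0,0],"hand":[0.05,0.05,0.05,0.05,0.05]}' >/dev/null; python3 -m jog '{"dp":[[-0.03,0.02,0.01],[-0.03,0.02,0.01],[-0.03,0.02,0.01],[-0.03,0.02,0.01],[-0.03,0.02,0.01]],"spin":[0,0,0,0,0],"hand":[0.05,0.05,0.05,0.05,0.05]}' >/dev/null; python3 -m jog '{"dp":[[-0.03,0.02,0.02],[-0.03,0.02,0.02],[-0.03,0.02,0.02],[-0.03,0.017,0.02],[0,0,0.02]],"spin":[0,0,0,0,0],"hand":[0.04,0.04,0.04,0.04,0.04]}' >/dev/null; python3 -m jog '{"dp":[[0,0,0.01],[0,0,0],[0,0,0],[0,0,0],[0,0,0]],"spin":[0,0,0,0,0],"hand":[0.04,0.04,0.04,0.04,0.04]}'
python3 - <<'E'
from h import *
rep();print(tool([422.8,47.9,12]))
for n in("top","side"):
    c=eyes.capture(n);np.savez(n+"1.npz",**c)
    s=status.get_state();u,v=proj(c,np.array(s["position"])).astype(int)
    print(n,u,v);u=np.clip(u,100,540);v=np.clip(v,100,380)
    cv2.imwrite(f"pics/{n}1.png",cv2.resize(c["pixels"][v-90:v+90,u-60:u+60,::-1],None,fx=3,fy=3))
a=[cv2.imread(f"pics/{n}1.png") for n in("top","side")];cv2.imwrite("pics/both1.png",np.hstack(a))
E
```

```text
clock: 3.02
position: [422.9, 48.5, 87.6]
tcp_rot: [0.001, 0.76, 0.65, 0.001]
wrist_force: [0.1, -0.2, -0.6]
grip_width: 0.449
grasp_force: 0.0
t 3.0167 pos [422.9  48.5  87.6] ex ang 81.08 tilt [ 0.002 -0.    -1.   ] grip 0.449 0.0 F [ 0.1 -0.2 -0.6]
[-0.6 -0.1 75.6]
top 302 313
side 400 227
```

View pics/both1.png

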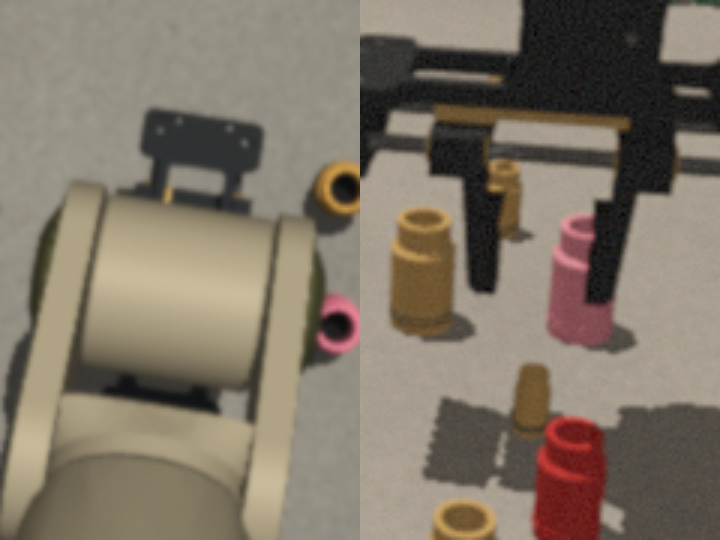

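The fingers straddle T: in the top view the TCP projects to (302,313) and T is at (303,313). In the side view the tips midpoint is about (400,235), with T below at (398,270). The red look-alike stands clear, so I'm descending.

```bash
python3 -m jog '{"dp":[[0,0,0.018],[0,0,0.018],[0,0,0.018],[0,0,0.014],[0,0,0.008]],"spin":[0,0,0,0,0],"hand":[0.04,0.04,0.04,0.04,0.04]}' 12; python3 -m jog '{"dp":[[0,0,0],[0,0,0],[0,0,0],[0,0,0],[0,0,0]],"spin":[0,0,0,0,0],"hand":[0.03,0.02,0.014,0.012,0.012]}' 12;  python3 -m jog '{"dp":[[0,0,0],[0,0,0],[0,0,0],[0,0,0],[0,0,0]],"spin":[0,0,0,0,0],"hand":[0.012,0.012,0.012,0.012,0.012]}' 12
python3 - <<'E'
from h import *
rep()
E
```

```text
clock: 3.53
position: [422.3, 48.4, 9.9]
tcp_rot: [-0.0, 0.76, 0.65, -0.0]
wrist_force: [-0.3, -0.3, 0.3]
grip_width: 0.458
grasp_force: 0.0
clock: 3.95
position: [422.9, 48.2, 11.5]
tcp_rot: [0.001, 0.76, 0.649, 0.001]
wrist_force: [-0.1, 0.2, 4.2]
grip_width: 0.197
grasp_force: 12.0
clock: 4.37
position: [422.9, 48.3, 11.4]
tcp_rot: [0.001, 0.76, 0.65, 0.001]
wrist_force: [-0.7, 0.4, 6.9]
grip_width: 0.2
grasp_force: 12.0
t 4.3667 pos [422.9  48.3  11.4] ex ang 81.01 tilt [ 0.002 -0.    -1.   ] grip 0.2 11.999182663857937 F [-0.7  0.4  6.9]
```

```bash
python3 -m jog '{"dp":[[0,0,-0.015],[0,0,-0.02],[0,0.01,-0.025],[0.002,0.02,-0.01],[0.005,0.03,0]],"spin":[0,0,0,0,0],"hand":[0.012,0.012,0.012,0.012,0.012]}' 12 >/dev/null; python3 -m jog '{"dp":[[0.005,0.03,0],[0.005,0.03,0],[0.005,0.03,0],[0.005,0.03,0],[0.005,0.03,0]],"spin":[0,0,0,0,0],"hand":[0.012,0.012,0.012,0.012,0.012]}' 12 >/dev/null;  python3 -m jog '{"dp":[[0.005,0.025,0],[0.005,0.017,0],[0,0,0],[0,0,0],[0,0,0]],"spin":[0,0,0,0,0],"hand":[0.012,0.012,0.012,0.012,0.012]}' 12
python3 - <<'E'
from h import *
rep();print(tool([678.5,50.6,23]))
c=eyes.capture("side");s=status.get_state();u,v=proj(c,np.array(s["position"])).astype(int);print(u,v)
u=np.clip(u,100,540)
cv2.imwrite("pics/s2.png",cv2.resize(c["pixels"][v-60:v+90,u-100:u+100,::-1],None,fx=4,fy=4))
E
```

```text
clock: 5.62
position: [676.8, 50.4, 80.6]
tcp_rot: [-0.0, 0.76, 0.65, -0.001]
wrist_force: [-0.3, 0.1, -1.1]
grip_width: 0.198
grasp_force: 12.0
t 5.6167 pos [676.8  50.4  80.6] ex ang 81.01 tilt [-0.001  0.    -1.   ] grip 0.198 11.998999645002186 F [-0.3  0.1 -1.1]
[ 0.5  1.7 57.6]
221 228
```

View pics/s2.png

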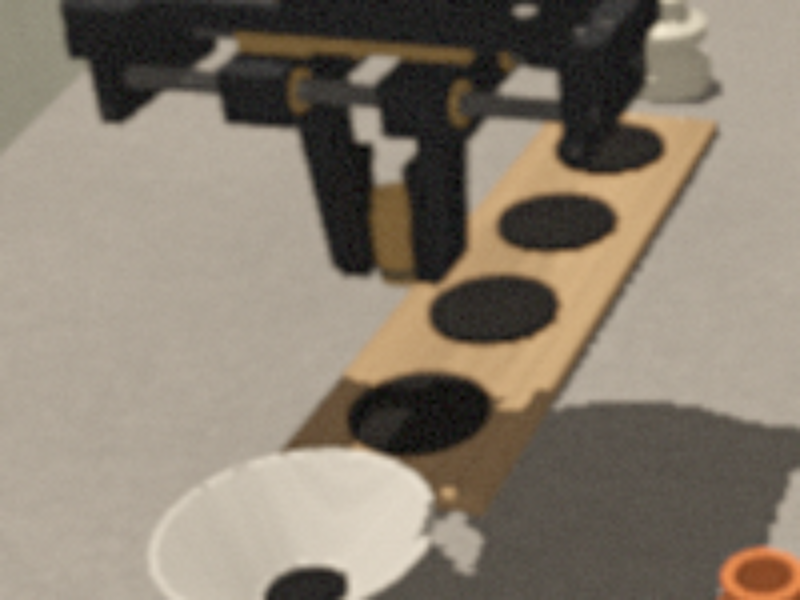

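T is held upright between the fingers at about crop (395,230), above disc 1 at crop (420,412). Lowering it now.

```bash
python3 -m jog '{"dp":[[0,0.0015,0.018],[0,0,0.018],[0,0,0.012],[0,0,0.006],[0,0,0.003]],"spin":[0,0,0,0,0],"hand":[0.012,0.012,0.012,0.012,0.012]}' 12 ; python3 -m jog '{"dp":[[0,0,0],[0,0,0],[0,0,0],[0,0,0],[0,0,0]],"spin":[0,0,0,0,0],"hand":[0.012,0.012,0.012,0.02,0.03]}' ; python3 -m jog '{"dp":[[0,0,0],[0,0,0],[0,0,-0.02],[0,0,-0.03],[0,0,-0.04]],"spin":[0,0,0,0,0],"hand":[0.045,0.045,0.045,0.045,0.045]}'
python3 - <<'E'
from h import *
rep();print(tool([424.3,-169,17]))
E
```

```text
clock: 6.08
position: [678.8, 50.1, 23.1]
tcp_rot: [-0.001, 0.76, 0.649, -0.001]
wrist_force: [-0.0, -0.6, 0.0]
grip_width: 0.198
grasp_force: 12.0
clock: 6.5
position: [679.7, 50.1, 24.4]
tcp_rot: [0.0, 0.76, 0.649, 0.0]
wrist_force: [-0.1, 0.1, -0.1]
grip_width: 0.283
grasp_force: 0.0
clock: 6.92
position: [678.2, 50.1, 112.3]
tcp_rot: [-0.002, 0.76, 0.649, -0.002]
wrist_force: [0.3, 0.7, 0.3]
grip_width: 0.511
grasp_force: 0.0
t 6.9167 pos [678.2  50.1 112.3] ex ang 81.0 tilt [-0.005  0.001 -1.   ] grip 0.511 0.0 F [0.3 0.7 0.3]
[-256.1 -216.    96.6]
```

```bash
python3 -m jog '{"dp":[[-0.02,-0.016,0],[-0.028,-0.024,0],[-0.028,-0.024,0],[-0.028,-0.024,0],[-0.028,-0.024,0]],"spin":[0,0,0,0,0],"hand":[0.045,0.045,0.045,0.045,0.045]}' >/dev/null; python3 -m jog '{"dp":[[-0.028,-0.024,0],[-0.028,-0.024,0],[-0.028,-0.024,0],[-0.028,-0.024,0.01],[-0.012,-0.008,0.02]],"spin":[0,0,0,0,0],"hand":[0.045,0.045,0.045,0.045,0.045]}' >/dev/null;  python3 -m jog '{"dp":[[0,0,0.01],[0,0,0],[0,0,0],[0,0,0],[0,0,0]],"spin":[0,0,0,0,0],"hand":[0.045,0.045,0.045,0.045,0.045]}'
python3 - <<'E'
from h import *
rep();print(tool([424.3,-169,15]))
c=eyes.capture("top");P=cloud(c)
w=np.zeros((480,640),bool);w[165:205,285:320]=1
b=w&(P[...,2]>35)&(P[...,2]<60);q=P[b][:,:2];print(len(q),q.mean(0),cv2.minEnclosingCircle(q.astype(np.float32)))
v,u=np.nonzero(b);print(ray(c,(u.min()+u.max())/2,(v.min()+v.max())/2,45))
a=c["pixels"][155:235,265:445,::-1];cv2.imwrite("pics/d3.png",cv2.resize(a,None,fx=4,fy=4,interpolation=2))
E
```

```text
clock: 8.17
position: [426.7, -168.8, 74.4]
tcp_rot: [0.001, 0.76, 0.65, 0.0]
wrist_force: [-0.4, -0.6, 0.5]
grip_width: 0.511
grasp_force: 0.0
t 8.1667 pos [ 426.7 -168.8   74.4] ex ang 81.07 tilt [ 0.001 -0.001 -1.   ] grip 0.511 0.0 F [-0.4 -0.6  0.5]
[-0.5 -2.5 59.4]
39 [678.92101174  49.83028453] ((679.4418334960938, 50.107337951660156), 8.411969184875488)
[678.016128    50.25979893  45.        ]
```

View pics/d3.png

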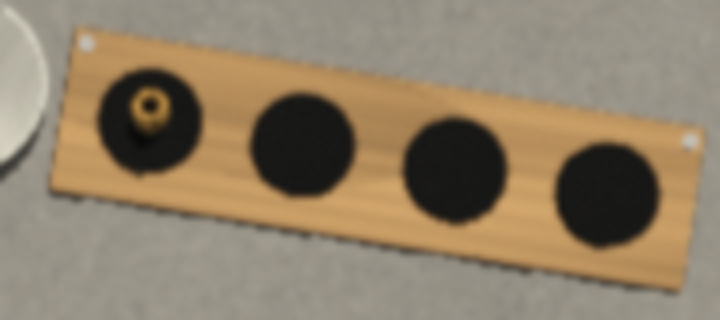

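T stands upright at crop (150,105). Its rim is at about (679,50), within 1 mm of disc 1's centre. Next is S.

```bash
python3 -m jog '{"dp":[[-0.0005,-0.0025,0.016],[0,0,0.018],[0,0,0.014],[0,0,0.008],[0,0,0.004]],"spin":[0,0,0,0,0],"hand":[0.045,0.045,0.045,0.045,0.045]}' 15; python3 -m jog '{"dp":[[0,0,0],[0,0,0],[0,0,0],[0,0,0],[0,0,0]],"spin":[0,0,0,0,0],"hand":[0.035,0.025,0.018,0.018,0.018]}' 15;  python3 -m jog '{"dp":[[0,0,0],[0,0,0],[0,0,-0.01],[0,0,-0.025],[0,0,-0.035]],"spin":[0,0,0,0,0],"hand":[0.018,0.018,0.018,0.018,0.018]}' 15
python3 - <<'E'
from h import *
rep();print(tool([666.5,-26.7,27]))
E
```

```text
clock: 8.63
position: [423.6, -168.8, 13.2]
tcp_rot: [-0.0, 0.76, 0.65, -0.0]
wrist_force: [-0.2, 0.4, 1.4]
grip_width: 0.512
grasp_force: 0.0
clock: 9.05
position: [423.9, -169.3, 14.4]
tcp_rot: [0.001, 0.76, 0.649, 0.0]
wrist_force: [0.6, 1.1, 4.1]
grip_width: 0.268
grasp_force: 15.0
clock: 9.47
position: [422.4, -168.4, 83.1]
tcp_rot: [-0.003, 0.76, 0.649, -0.001]
wrist_force: [0.6, -0.5, -1.1]
grip_width: 0.267
grasp_force: 15.0
t 9.4667 pos [ 422.4 -168.4   83.1] ex ang 80.99 tilt [-0.004  0.003 -1.   ] grip 0.267 14.999469453468919 F [ 0.6 -0.5 -1.1]
[178.  219.1  55.5]
```

```bash
python3 -m jog '{"dp":[[0.01,0.014,0],[0.02,0.025,0],[0.021,0.025,0],[0.021,0.025,0],[0.021,0.025,0]],"spin":[0,0,0,0,0],"hand":[0.018,0.018,0.018,0.018,0.018]}' 15 >/dev/null; python3 -m jog '{"dp":[[0.021,0.025,0],[0.021,0.025,0],[0.021,0.025,0],[0.015,0.02,0],[0.007,0.0105,0]],"spin":[0,0,0,0,0],"hand":[0.018,0.018,0.018,0.018,0.018]}' 15 >/dev/null;  python3 -m jog '{"dp":[[0,0,0],[0,0,0],[0,0,0],[0,0,0],[0,0,0]],"spin":[0,0,0,0,0],"hand":[0.018,0.018,0.018,0.018,0.018]}' 15
python3 - <<'E'
from h import *
rep();print(tool([666.5,-26.7,26]))
E
```

```text
clock: 10.72
position: [667.6, -28.2, 84.0]
tcp_rot: [-0.0, 0.761, 0.649, -0.0]
wrist_force: [-0.3, -1.1, -1.3]
grip_width: 0.267
grasp_force: 15.0
t 10.7167 pos [667.6 -28.2  84. ] ex ang 80.95 tilt [-0. -0. -1.] grip 0.267 14.999426202848554 F [-0.3 -1.1 -1.3]
[ 1.3 -1.3 58. ]
```

```bash
python3 -m jog '{"dp":[[0.0013,-0.001,0.018],[0,0,0.018],[0,0,0.012],[0,0,0.006],[0,0,0.004]],"spin":[0,0,0,0,0],"hand":[0.018,0.018,0.018,0.018,0.018]}' 15 ; python3 -m jog '{"dp":[[0,0,0],[0,0,0],[0,0,0],[0,0,0],[0,0,0]],"spin":[0,0,0,0,0],"hand":[0.018,0.018,0.018,0.027,0.035]}' ; python3 -m jog '{"dp":[[0,0,0],[0,0,0],[0,0,-0.02],[0,0,-0.03],[0,0,-0.04]],"spin":[0,0,0,0,0],"hand":[0.045,0.05,0.05,0.05,0.05]}'
python3 - <<'E'
from h import *
rep();print(tool([463.5,187.1,17]))
E
```

```text
clock: 11.13
position: [667.0, -26.4, 25.2]
tcp_rot: [-0.0, 0.761, 0.649, -0.0]
wrist_force: [-7.7, 1.2, 19.9]
grip_width: 0.269
grasp_force: 15.0
clock: 11.55
position: [667.6, -26.2, 26.2]
tcp_rot: [0.0, 0.76, 0.649, 0.0]
wrist_force: [-0.4, -0.5, -0.3]
grip_width: 0.356
grasp_force: 0.0
clock: 11.97
position: [666.2, -25.9, 114.4]
tcp_rot: [-0.002, 0.76, 0.649, -0.002]
wrist_force: [0.6, -0.2, -0.4]
grip_width: 0.566
grasp_force: 0.0
t 11.9667 pos [666.2 -25.9 114.4] ex ang 81.0 tilt [-0.005  0.001 -1.   ] grip 0.566 0.0 F [ 0.6 -0.2 -0.4]
[ 178.7 -233.    98.7]
```

```bash
python3 -m jog '{"dp":[[0.01,-0.013,0],[0.02,-0.025,0],[0.021,-0.027,0],[0.021,-0.027,0],[0.021,-0.027,0]],"spin":[0,0,0,0,0],"hand":[0.05,0.05,0.05,0.05,0.05]}' >/dev/null; python3 -m jog '{"dp":[[0.021,-0.027,0],[0.021,-0.027,0],[0.021,-0.027,0],[0.015,-0.021,0.01],[0.0077,-0.012,0.02]],"spin":[0,0,0,0,0],"hand":[0.05,0.05,0.05,0.05,0.05]}' >/dev/null;  python3 -m jog '{"dp":[[0,0,0],[0,0,0],[0,0,0],[0,0,0],[0,0,0]],"spin":[0,0,0,0,0],"hand":[0.05,0.05,0.05,0.05,0.05]}'
python3 - <<'E'
from h import *
rep();print(tool([463.5,187.1,18]))
c=eyes.capture("top");P=cloud(c)
w=np.zeros((480,640),bool);w[165:215,325:357]=1
b=w&(P[...,2]>48)&(P[...,2]<70);q=P[b][:,:2];print(len(q),q.mean(0),cv2.minEnclosingCircle(q.astype(np.float32)))
s=eyes.capture("side");a=np.vstack([cv2.resize(c["pixels"][155:235,265:445],None,fx=3,fy=3,interpolation=2),cv2.resize(s["pixels"][230:350,240:420],None,fx=3,fy=3)])[...,::-1];cv2.imwrite("pics/d4.png",a[:600])
E
```

```text
clock: 13.22
position: [466.3, 186.1, 86.4]
tcp_rot: [0.0, 0.761, 0.649, 0.001]
wrist_force: [-0.1, 0.1, 0.2]
grip_width: 0.566
grasp_force: 0.0
t 13.2167 pos [466.3 186.1  86.4] ex ang 80.93 tilt [ 0.002  0.    -1.   ] grip 0.566 0.0 F [-0.1  0.1  0.2]
[ 0.5 -3.  68.4]
46 [667.6806607  -26.47950758] ((668.0069580078125, -25.99220848083496), 9.972524642944336)
```

View pics/d4.png

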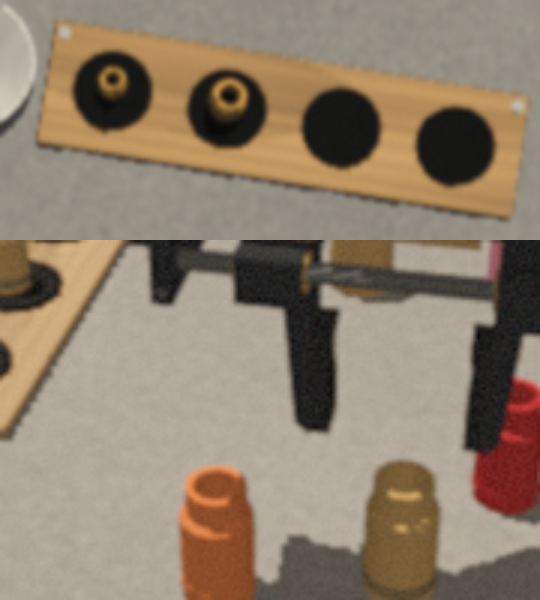

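T and S stand centred on discs 1 and 2 at crop (112,80) and (230,95), S about 1 mm off. P sits under the fingers at crop (402,525), and orange is clear at (217,530).

```bash
python3 -m jog '{"dp":[[0.0005,-0.003,0.018],[0,0,0.02],[0,0,0.016],[0,0,0.01],[0,0,0.004]],"spin":[0,0,0,0,0],"hand":[0.05,0.05,0.05,0.05,0.05]}' 18; python3 -m jog '{"dp":[[0,0,0],[0,0,0],[0,0,0],[0,0,0],[0,0,0]],"spin":[0,0,0,0,0],"hand":[0.04,0.03,0.024,0.024,0.024]}' 18;  python3 -m jog '{"dp":[[0,0,0],[0,0,0],[0,0,-0.015],[0,0,-0.03],[0,0,-0.04]],"spin":[0,0,0,0,0],"hand":[0.024,0.024,0.024,0.024,0.024]}' 18
python3 - <<'E'
from h import *
rep();print(tool([653.9,-103.6,29]))
E
```

```text
clock: 13.73
position: [462.0, 187.4, 16.6]
tcp_rot: [-0.001, 0.761, 0.649, -0.001]
wrist_force: [-0.5, -0.5, -0.2]
grip_width: 0.562
grasp_force: 0.0
clock: 14.15
position: [462.7, 187.8, 18.5]
tcp_rot: [0.0, 0.76, 0.649, 0.001]
wrist_force: [-0.1, 0.3, 3.7]
grip_width: 0.331
grasp_force: 18.0
clock: 14.57
position: [460.8, 187.5, 101.9]
tcp_rot: [-0.002, 0.76, 0.649, -0.003]
wrist_force: [0.1, -0.6, -1.3]
grip_width: 0.334
grasp_force: 18.0
t 14.5667 pos [460.8 187.5 101.9] ex ang 81.0 tilt [-0.006 -0.001 -1.   ] grip 0.334 17.99968896433711 F [ 0.1 -0.6 -1.3]
[-257.1  236.7   72. ]
```

```bash
python3 -m jog '{"dp":[[-0.015,0.014,0],[-0.028,0.026,0],[-0.028,0.026,0],[-0.028,0.026,0],[-0.028,0.026,0]],"spin":[0,0,0,0,0],"hand":[0.024,0.024,0.024,0.024,0.024]}' >/dev/null; python3 -m jog '{"dp":[[-0.028,0.026,0],[-0.028,0.026,0],[-0.028,0.026,0],[-0.028,0.026,0],[-0.018,0.0147,0]],"spin":[0,0,0,0,0],"hand":[0.024,0.024,0.024,0.024,0.024]}' >/dev/null;  python3 -m jog '{"dp":[[0,0,0],[0,0,0],[0,0,0],[0,0,0],[0,0,0]],"spin":[0,0,0,0,0],"hand":[0.024,0.024,0.024,0.024,0.024]}'
python3 - <<'E'
from h import *
rep();print(tool([653.9,-103.6,30]))
E
```

```text
clock: 15.82
position: [655.5, -101.8, 103.0]
tcp_rot: [-0.0, 0.76, 0.65, -0.0]
wrist_force: [-0.3, 0.7, -1.5]
grip_width: 0.331
grasp_force: 18.0
t 15.8167 pos [ 655.5 -101.8  103. ] ex ang 81.09 tilt [-0.  0. -1.] grip 0.331 17.999781472608447 F [-0.3  0.7 -1.5]
[-2.  -1.3 73. ]
```

```bash
python3 -m jog '{"dp":[[-0.002,-0.002,0.02],[0,0,0.022],[0,0,0.016],[0,0,0.01],[0,0,0.005]],"spin":[0,0,0,0,0],"hand":[0.024,0.024,0.024,0.024,0.024]}' ; python3 -m jog '{"dp":[[0,0,0],[0,0,0],[0,0,0],[0,0,0],[0,0,0]],"spin":[0,0,0,0,0],"hand":[0.024,0.024,0.024,0.032,0.04]}' ; python3 -m jog '{"dp":[[0,0,0],[0,0,0],[0,0,-0.02],[0,0,-0.03],[0,0,-0.04]],"spin":[0,0,0,0,0],"hand":[0.05,0.056,0.056,0.056,0.056]}'
python3 - <<'E'
from h import *
rep();print(tool([475.7,-55,23]))
E
```

```text
clock: 16.23
position: [652.9, -103.9, 29.0]
tcp_rot: [-0.001, 0.76, 0.65, -0.001]
wrist_force: [-12.3, 3.2, 25.6]
grip_width: 0.332
grasp_force: 18.0
clock: 16.65
position: [653.9, -104.8, 30.4]
tcp_rot: [0.001, 0.76, 0.649, 0.0]
wrist_force: [0.5, 0.7, 0.8]
grip_width: 0.415
grasp_force: 0.0
clock: 17.07
position: [652.5, -104.5, 118.5]
tcp_rot: [-0.002, 0.76, 0.649, -0.001]
wrist_force: [0.5, -0.3, -0.1]
grip_width: 0.634
grasp_force: 0.0
t 17.0667 pos [ 652.5 -104.5  118.5] ex ang 81.0 tilt [-0.005  0.002 -1.   ] grip 0.634 0.0 F [ 0.5 -0.3 -0.1]
[  21.1 -181.8   96.4]
```

```bash
python3 -m jog '{"dp":[[0.002,-0.014,0],[0.003,-0.028,0],[0.003,-0.028,0],[0.003,-0.028,0],[0.003,-0.028,0]],"spin":[0,0,0,0,0],"hand":[0.056,0.056,0.056,0.056,0.056]}' >/dev/null; python3 -m jog '{"dp":[[0.003,-0.028,0],[0.003,-0.02,0],[0.001,-0.0078,0.01],[0,0,0],[0,0,0]],"spin":[0,0,0,0,0],"hand":[0.056,0.056,0.056,0.056,0.056]}'
python3 - <<'E'
from h import *
rep();print(tool([475.7,-55,23]))
c=eyes.capture("top");P=cloud(c)
w=np.zeros((480,640),bool);w[165:220,364:397]=1
b=w&(P[...,2]>58)&(P[...,2]<80);q=P[b][:,:2];print(len(q),q.mean(0),cv2.minEnclosingCircle(q.astype(np.float32)))
s=eyes.capture("side");a=np.vstack([cv2.resize(c["pixels"][155:235,265:445],None,fx=3,fy=3,interpolation=2),cv2.resize(s["pixels"][170:290,280:460],None,fx=3,fy=3)])[...,::-1];cv2.imwrite("pics/d5.png",a[:600])
E
```

```text
clock: 17.9
position: [477.6, -55.7, 110.0]
tcp_rot: [0.0, 0.76, 0.649, 0.0]
wrist_force: [0.4, -0.2, 0.4]
grip_width: 0.637
grasp_force: 0.0
t 17.9 pos [477.6 -55.7 110. ] ex ang 81.0 tilt [ 0. -0. -1.] grip 0.637 0.0 F [ 0.4 -0.2  0.4]
[ 0.4 -2.  87. ]
68 [ 653.52209448 -104.05008063] ((653.845458984375, -104.53148651123047), 12.218053817749023)
```

View pics/d5.png

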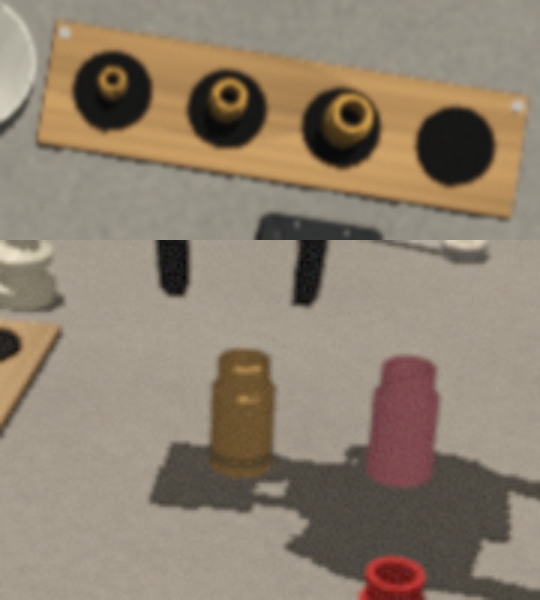

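P stands on disc 3 at crop (348,120), with its rim at (653.7,-104.3), within 1 mm. The fingers, mid crop (240,290), line up over K at (242,410), and pink is clear at (403,420).

```bash
python3 -m jog '{"dp":[[0,-0.002,0.02],[0,0,0.025],[0,0,0.022],[0,0,0.014],[0,0,0.006]],"spin":[0,0,0,0,0],"hand":[0.056,0.056,0.056,0.056,0.056]}' 22; python3 -m jog '{"dp":[[0,0,0],[0,0,0],[0,0,0],[0,0,0],[0,0,0]],"spin":[0,0,0,0,0],"hand":[0.046,0.036,0.03,0.03,0.03]}' 22;  python3 -m jog '{"dp":[[0,0,0],[0,0,0],[0,0,-0.015],[0,0,-0.03],[0,0,-0.04]],"spin":[0,0,0,0,0],"hand":[0.03,0.03,0.03,0.03,0.03]}' 22
python3 - <<'E'
from h import *
rep();print(tool([641.7,-180.3,34]))
E
```

```text
clock: 18.42
position: [475.5, -55.4, 21.1]
tcp_rot: [-0.001, 0.76, 0.649, -0.0]
wrist_force: [-0.5, 0.4, -0.2]
grip_width: 0.64
grasp_force: 0.0
clock: 18.83
position: [475.9, -55.5, 23.6]
tcp_rot: [0.001, 0.76, 0.649, 0.001]
wrist_force: [-0.4, -0.4, 3.6]
grip_width: 0.4
grasp_force: 22.0
clock: 19.25
position: [474.0, -54.8, 107.1]
tcp_rot: [-0.003, 0.76, 0.649, -0.001]
wrist_force: [0.9, -0.4, -1.3]
grip_width: 0.402
grasp_force: 22.0
t 19.25 pos [474.  -54.8 107.1] ex ang 81.0 tilt [-0.005  0.002 -1.   ] grip 0.402 21.998417247086763 F [ 0.9 -0.4 -1.3]
[-97.8 185.7  72. ]
```

```bash
python3 -m jog '{"dp":[[-0.008,0.015,0],[-0.0135,0.026,0],[-0.0135,0.026,0],[-0.0135,0.026,0],[-0.0135,0.026,0]],"spin":[0,0,0,0,0],"hand":[0.03,0.03,0.03,0.03,0.03]}' >/dev/null; python3 -m jog '{"dp":[[-0.0135,0.026,0],[-0.0135,0.026,0],[-0.0088,0.0147,0],[0,0,0],[0,0,0]],"spin":[0,0,0,0,0],"hand":[0.03,0.03,0.03,0.03,0.03]}'
python3 - <<'E'
from h import *
rep();print(tool([641.7,-180.3,35]))
E
```

```text
clock: 20.08
position: [643.2, -181.0, 107.0]
tcp_rot: [-0.001, 0.761, 0.649, -0.0]
wrist_force: [0.5, 0.0, -2.6]
grip_width: 0.406
grasp_force: 22.0
t 20.0833 pos [ 643.2 -181.   107. ] ex ang 80.98 tilt [-0.001  0.001 -1.   ] grip 0.406 21.999097913503647 F [ 0.5  0.  -2.6]
[ 0.5 -1.5 72. ]
```

```bash
python3 -m jog '{"dp":[[0.0005,-0.0015,0.02],[0,0,0.022],[0,0,0.016],[0,0,0.009],[0,0,0.005]],"spin":[0,0,0,0,0],"hand":[0.03,0.03,0.03,0.03,0.03]}' ; python3 -m jog '{"dp":[[0,0,0],[0,0,0],[0,0,0],[0,0,0],[0,0,0]],"spin":[0,0,0,0,0],"hand":[0.03,0.03,0.03,0.038,0.046]}' ; python3 -m jog '{"dp":[[0,0,0],[0,0,0],[0,0,-0.02],[0,0,-0.03],[0,0,-0.04]],"spin":[0,0,0,0,0],"hand":[0.056,0.06,0.06,0.06,0.06]}'; python3 -m jog '{"dp":[[0,-0.015,-0.01],[0,-0.03,0],[0,-0.035,0],[0,-0.035,0],[0,-0.035,0]],"spin":[0,0,0,0,0],"hand":[0.06,0.06,0.06,0.06,0.06]}' >/dev/null; python3 -m jog '{"dp":[[0,-0.03,0],[0,-0.02,0],[0,0,0],[0,0,0],[0,0,0]],"spin":[0,0,0,0,0],"hand":[0.06,0.06,0.06,0.06,0.06]}'
python3 - <<'E'
from h import *
c=eyes.capture("top");P=cloud(c)
for n,(x,y),h in(("T",(678.5,50.6),45),("S",(666.5,-26.7),55),("P",(654,-103.6),65),("K",(641.8,-180.3),75)):
    b=(np.hypot(P[...,0]-x,P[...,1]-y)<27)&(abs(P[...,2]-h)<5);q=P[b][:,:2];print(n,len(q),q.mean(0)-(x,y),cv2.minEnclosingCircle(q.astype(np.float32)))
for m,s,l in blobs(c["pixels"].min(2)>150,60):
    if s[4]<1000: print("white",m.round(),s[2:])
s=eyes.capture("side");a=np.vstack([cv2.resize(c["pixels"][150:240,230:490],None,fx=2.5,fy=2.5,interpolation=2),cv2.resize(s["pixels"][155:300,160:420],None,fx=2.5,fy=2.5)])[...,::-1];cv2.imwrite("pics/d6.png",a[:600])
E
```

```text
clock: 20.5
position: [641.1, -179.3, 34.7]
tcp_rot: [-0.001, 0.76, 0.65, -0.0]
wrist_force: [-0.2, -0.2, -0.6]
grip_width: 0.399
grasp_force: 22.0
clock: 20.92
position: [642.4, -180.4, 36.6]
tcp_rot: [0.001, 0.76, 0.649, 0.0]
wrist_force: [0.1, 0.3, 0.2]
grip_width: 0.485
grasp_force: 0.0
clock: 21.33
position: [641.0, -179.8, 124.5]
tcp_rot: [-0.002, 0.76, 0.649, -0.001]
wrist_force: [-0.1, 1.3, 1.1]
grip_width: 0.679
grasp_force: 0.0
clock: 22.17
position: [445.5, -149.4, 136.1]
tcp_rot: [0.001, 0.76, 0.649, 0.0]
wrist_force: [0.3, -0.2, 0.5]
grip_width: 0.681
grasp_force: 0.0
T 21 [ 0.5119588  -0.23887834] ((679.4215087890625, 49.33320236206055), 7.44866943359375)
S 43 [0.71405167 0.54663151] ((667.018798828125, -25.84938621520996), 10.450315475463867)
P 58 [ 0.14858868 -0.96716344] ((653.8097534179688, -104.2557601928711), 12.183372497558594)
K 90 [1.22811648 0.1750177 ] ((642.6072998046875, -180.11978149414062), 14.767923355102539)
white [468. 208.] [ 24  22 368]
white [450. 302.] [ 50  36 422]
white [519. 357.] [ 32  54 458]
white [390. 339.] [ 12  13 102]
white [223. 466.] [ 54  33 770]
```

View pics/d6.png

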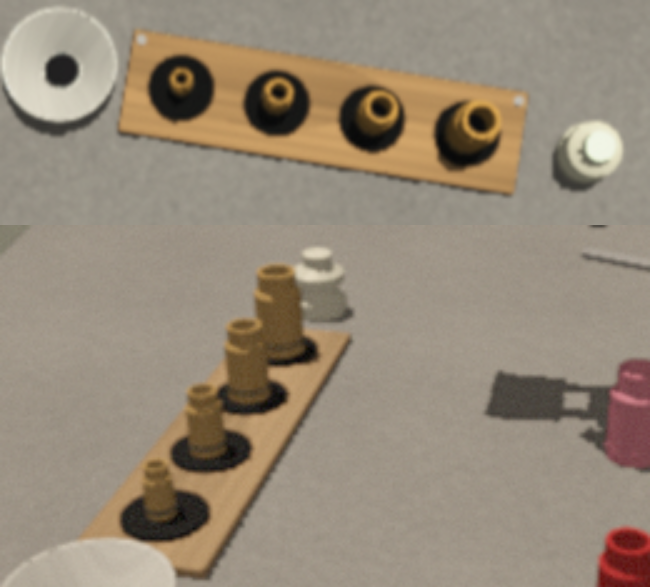

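All four shells stand upright and centred in size order: T at crop (181,78), S (278,92), P (380,108) and K (482,120). The insulator is still at pixel (468,208).

```bash
python3 -c "
from rig import robot
print(robot.close_job())"
```

```text
the job is handed in; nothing more can be done
None
```

The four brass shells stand upright, open end up, on the discs in size order with the smallest nearest the funnel. Each is within about 1.5 mm of its disc's centre by the top camera, the insulator has not moved, and the job was handed in at about 22 s.

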